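Put the plug gauge away in the flush gauge box

ROBOT

A 6-joint arm with a two-finger parallel gripper is mounted at the origin on the work surface. World frame = base frame: x ahead of the robot, y to its left, z up, the work surface at z = 0. Lengths are in mm, angles in rad, forces in N, time in s.
With the tool pointing down it reaches from about 275 to 750 mm from the base axis. Payload 10.2 kg.
Tool frame: the origin (TCP) lies at the very end of the fingers, on their centre line; the grasp point (between the pads) lies 19 mm behind it (ctrl.hold_point_z is the distance from the TCP to the grasp point, in mm); z points along the fingers, y is the direction in which the jaws open and shut (so a half turn about z gives the same grasp; the last joint's range is limited). The gripper opens to 85 mm and grips with 20 to 120 N. Pads are 22 mm wide; open, the fingers measure 114 mm over their backs; the gripper's body (76 mm by 85 mm) begins 54 mm behind the grasp point. The pads swing forward as they close: fully open they stand 13 mm farther back than shut.
Start: joints at [-1.342, 0.313, 1.498, -0, 1.331, -0.223], TCP at [229.196, -472.335, 231.294] pointing down, gripper open.
Joint ranges: [-2.94, 2.94], [-0.97, 2.17], [0.19, 2.56], [-1.23, 4.37], [0.02, 3.11], [-2.88, 2.88]. Speed limits (rad/s): [2.39, 2.39, 3.01, 3.14, 3.14, 3.14].

INTERFACE

Orientations are given as a unit quaternion [w, x, y, z].
In Python, from rig import readout, cams, workorder, spotter, ctrl gives the robot as it stands.
- The arm moves only by the tool step_arm, never from a script. Its argument "plan" is text: rows parted by semicolons, each of 5 numbers parted by spaces: the shift along the tool's x, y, z in cm, then the turn about the tool's z in degrees, then the opening in per cent of the stroke, from 0 (shut) to 100 (fully open). In form: x y z twist gripper; .... A call has 1 to 10 rows; each row is the pose to reach, as a shift and turn from the pose commanded when the call began, along the tool's axes at that moment; what a row does not reach only later rows make up. A row lasts 1/10 s, in which the tool goes at most 50 mm and 8.59 degrees, less where a joint would pass 70% of its speed; a pose out of reach is approached as far as the arm can. A call with a gripper value outside its range is refused whole. The fingers move at their own pace and stop on an object; "grip_force" is the grip in N (left out, the last holds). Time passes only in rows, so rows that repeat a pose let the fingers close. It gives the time, the measured TCP pose, the force and the opening at its end, in the units of the state.
- readout.sense(): the state, without advancing time (a new reading comes with each control period).
- cams.capture(name): name is "scene" or "top"; returns (picture, depth): 480x640x3 uint8, red, green, blue; 480x640 float32, mm along the optical axis (not along the pixel's ray), 0 where there is no reading.
- cams.camera_info(name): a dict with "vfov" (degrees; the focal length in pixels is half the picture's height over the tangent of half this angle, whatever the lens; pixels are square), "cx", "cy" (the principal point, pixels), "rvec" (rotation vector, rad) and "tvec" (3), from world to camera coordinates, as OpenCV has them. Camera axes: x right, y down, z forward; pixel columns grow to the right and rows downward; lengths in mm; the calibration is good to about 2 mm. A picture is of the moment at which its call begins. camera_info takes no time and is no camera call.
- workorder.finish_job(): hands the job in, once; it reports no verdict.
Trained networks look in the newest picture that a camera, given by its name, has taken for a name from the list of things; names that differ only in an ending like _2 or _b are one class to them, and where a whole thing is asked for, a point or a joint stands for the part that bears it (a point fixed in the world has none). Each returns a list of dicts, best first, with "conf" (0 to 1); they miss things now and then, are a little off and sometimes report something else, mostly with a low value. They report only what shows in the picture. A call takes as long as a camera call.
- spotter.regions_of(camera, target): "pixels" (480x640 bool, what is visible of it) and "extent" ([centre column, centre row, width, height] in pixels, round what is visible of it).
The state is a dict: "time_s": time; "joints": joint angles; "dq": joint speeds; "tau": joint torques, N m; "eef_pos": TCP position; "ee_rot": TCP orientation; "force": force on the tool from outside, world axes, zero at the start; "wrist_torque": the same for the moment, N m; "grip_width": opening from 0.0 (shut) to 1.0 (fully open).
Only numpy, scipy, OpenCV 4.12 (cv2) and the standard library are available. Lean on these libraries where they do the work, as an engineer would, in place of code of your own. Each camera call takes 0.05 s, during which the arm holds its last target. There are 200 camera calls.

TASK

Slide the cover of the gauge box fully open, lay the plug gauge in the pocket under it, and slide the cover fully shut again. The cover is a flush plate without a handle: press a fingertip down on it and drag it along, but never load the box or its cover with more than 25 N. Leave the other things on the bench where they are.

Things in the scene. Friction and masses are not known exactly. Their poses are not given: they have to be found in the camera images.
- case: Grey metal gauge box, screwed to the bench: 116 mm along its x, 240 mm along y, 50 mm high. Origin: centre of its underside, on the bench. A channel 86 mm wide and 212 mm long runs along y in its top, bounded by the rim; under its -y half is the pocket, under its +y half a solid floor.
- case_rim (a point): Centre of the box's top at rim height, 50 mm above the bench; axes as the box. The cover in the channel is a plain aluminium plate, 84 mm along x, 110 mm along y, 3 mm thick, no handle or hole. Its top lies 2 to 10.5 mm below the rim and rises or falls by up to 4 mm as it slides: this differs each time and is not measured, so feel for it.
- pocket (a point): Centre of the pocket's floor, 10 mm above the bench and 50 mm to -y of the box's centre; axes as the box. The pocket is 76 mm along x and 100 mm along y; its mouth (where the cover runs) is 24 mm above its floor, the rim 40 mm above it.
- cover (a joint): Cover position: 0 = shut (over the pocket), 0.100 m = fully open, towards the box's +y; a stop at each end. The cover's centre is at x = 0, y = -0.050 + this value in the box's frame. Pressed, it gives about 1 mm per 25 N. It drags with about 8 N: a fingertip pressed on it with under 11 N may slip; 13 to 18 N carries it along.
- gauge_center (a point): Centre of the double-ended plug gauge lying on the bench (9 mm above it): a black square grip, 18 x 18 mm and 36 mm long, with a steel pin of 14 mm diameter and 20 mm length at either end, 76 mm long in all, along its y axis. About 0.12 kg.
- tin: Bystander: closed grey tin, 56 mm across, 50 mm high. Origin: middle of its underside.
- bush: Bystander: brass bush, 48 mm across, 35 mm high. Origin: middle of its underside.
- oil: Bystander: white oil bottle, 60 mm across, 170 mm high. Origin: middle of its underside.
- driver: Bystander: screwdriver with red handle lying on the bench.
- spanner: Bystander: steel spanner lying on the bench.
- tape: Bystander: roll of tape, 76 mm across, 22 mm high. Origin: middle of its underside.

How it is judged (in metres and radians):
On the way, in this order (a step that is already met when the one before it is completed fails the run):
1. the cover is slid open (at least 90 mm of its 100 mm) (value of joint cover above 0.09 m), for 0.1 s.
2. the gauge lies in the pocket, let go (x of gauge_center in the frame of pocket between -0.038 and 0.038 m and y of gauge_center in the frame of pocket between -0.05 and 0.05 m and z of gauge_center in the frame of pocket between 0 and 0.018 m and contact force between gauge and the fingers below 0.2 N), for 0.2 s.
At the end, for the whole second after the job is handed in: The cover is shut to within 4 mm of its stop, with the gauge lying at rest on the floor of the pocket beneath it (x of gauge_center in the frame of pocket between -0.038 and 0.038 m and y of gauge_center in the frame of pocket between -0.05 and 0.05 m and z of gauge_center in the frame of pocket between 0 and 0.018 m and value of joint cover below 0.004 m and linear speed of gauge below 0.02 m/s); the robot touches nothing.
It fails at once if the box or its cover is loaded with more than 25 N by the robot (contact force between any of the fingers, the arm and case above 25 N).
It fails at once if a bystander is shifted by more than 30 mm (distance of any of tin, bush, oil, driver, spanner, tape from where it was at the start of the episode above 0.03 m).
It also fails if it takes over 72 s, if anything falls off the work surface, if the arm or the gripper's body presses on something with over 40 N, if the wrist force passes 120 N, or if a joint passes its speed limit or range.

## Working session

There is one attempt and no reset: what is moved stays moved. The work goes in short steps, Python scripts to look and compute and a tool call to move; the robot and the scene stay as the last step left them, time stands still between calls to the robot, and variables do not carry over. Pictures are saved under pics/ and viewed, about 8 in all and at most 12, crops included, and the job is handed in when it is done.

Besides the shell and the picture viewer there is one more tool, called after "Call:" in YAML: its name, and indented under it one key for each argument. step_arm: Moves the arm, as the interface text tells. Its arguments: {"type":"object","properties":{"plan":{"type":"string"},"grip_force":{"type":"number"}},"required":["plan"]}

```bash
mkdir -p pics; cat > h.py <<'E'
import numpy as np, cv2
from rig import readout, cams, workorder, spotter, ctrl
def cam(n):
    c=cams.camera_info(n); R=cv2.Rodrigues(np.array(c['rvec'],float))[0]; f=240/np.tan(np.radians(c['vfov'])/2)
    return c,R,f,np.array(c['tvec'],float).ravel()
def world(n,u,v,d):
    c,R,f,t=cam(n); u,v,d=map(np.asarray,(u,v,d))
    P=np.stack([(u-c['cx'])/f*d,(v-c['cy'])/f*d,d*np.ones_like(u)],-1)
    return (P-t)@R
def cloud(n,depth):
    v,u=np.mgrid[0:480,0:640]; return world(n,u.astype(float),v.astype(float),depth.astype(float))
E
python3 - <<'E'
from h import *
print(readout.sense(), ctrl.hold_point_z)
for n in('scene','top'):
    p,d=cams.capture(n); cv2.imwrite(f'pics/{n}0.png',p[:,:,::-1]); W=cloud(n,d)
    c=cam(n); print(n,c[0],-c[1].T@c[3])
    np.savez(f'{n}0.npz',p=p,d=d,W=W)
    for t in('case','gauge_center','cover','tin','bush','oil','driver','spanner','tape'):
        for r in spotter.regions_of(n,t)[:2]:
            m=r['pixels']&(d>0); w=W[m]
            if len(w): print(n,t,round(r['conf'],2),np.round(r['extent']),len(w),np.round(np.median(w,0)),np.round(np.percentile(w,2,0)),np.round(np.percentile(w,98,0)))
E
```

```text
{'time_s': 0.0, 'joints': array([-1.34244830e+00,  3.13465077e-01,  1.49847796e+00, -7.68885009e-06,
        1.33101952e+00, -2.23379801e-01]), 'dq': array([ 0.00052654,  0.00079908,  0.00020791,  0.00031063,  0.00098101,
       -0.00049175]), 'tau': array([ 1.00124136e-03, -4.12262034e+01, -2.59740651e+01, -3.99231521e-05,
        4.22999947e-03,  8.69323856e-06]), 'eef_pos': array([ 229.10583307, -472.06401896,  230.71198577]), 'ee_rot': array([-6.84941019e-04,  9.74600565e-01,  2.23949255e-01, -5.43529884e-06]), 'force': array([ 0.1160663 , -0.44386556,  0.44215402]), 'wrist_torque': array([ 0.00452422,  0.02646412, -0.03159484]), 'grip_width': 0.9989308028508382} 18.700000000000003
scene {'vfov': 54.855658589793144, 'cx': 317.744763014976, 'cy': 230.58138854331756, 'rvec': array([ 1.42112423,  2.15191236, -0.90952605]), 'tvec': array([ 301.19309226, -337.21001136, 1317.86544016])} [1188.27770342  205.51259483  697.82366101]
scene case 0.95 [307. 246. 137.  90.] 7377 [630. -74.  40.] [ 559. -199.    0.] [680.  37.  51.]
scene gauge_center 0.68 [512. 289.  44.  18.] 464 [570. 308. 
[... 1310 characters left out ...]
55. 270.  -1.] [576. 341.  22.]
top bush 0.87 [207. 255.  23.  21.] 328 [606. 173.  34.] [584. 152.   4.] [628. 196.  40.]
top oil 0.59 [479. 328.  45.  32.] 1067 [ 445. -393.  113.] [ 417. -420.   16.] [ 472. -377.  172.]
top driver 0.85 [475. 235.  13.  85.] 637 [ 612. -424.   23.] [ 557. -443.    1.] [ 742. -412.   30.]
top driver 0.28 [204. 314.  24.  28.] 546 [478. 179.  50.] [454. 156.  22.] [502. 205.  54.]
top spanner 0.68 [324. 248. 116.  57.] 5750 [616. -85.  43.] [ 558. -199.   31.] [673.  30.  54.]
top spanner 0.67 [270. 203.  20.  79.] 616 [737.  41.   8.] [657.  19.   2.] [825.  68.  12.]
top tape 0.64 [170. 212.  32.  36.] 577 [707. 271.  21.] [669. 234.  -2.] [740. 305.  26.]
```

```bash
python3 - <<'E'
from h import *
for n in('scene','top'):
    z=np.load(n+'0.npz'); W=z['W']; 
    near=(abs(W[...,0]-616)<80)&(abs(W[...,1]+84)<140)&(z['d']>0)
    m=near&(W[...,2]>47.5 if n=='scene' else W[...,2]>46.5)
    print(n,'rim',cv2.minAreaRect(W[m][:,:2].astype(np.float32)), np.median(W[m],0))
    for y in (-170,-150,-125,-100,-80,-50,-20,0):
        k=near&(abs(W[...,1]-y)<5)&(abs(W[...,0]-614)<25); print(y,np.round(np.median(W[k][:,2]),1),end=' | ')
    print()
    g=(abs(W[...,0]-567)<35)&(abs(W[...,1]-307)<60)&(W[...,2]>7)&(z['d']>0)
    print('gauge',cv2.minAreaRect(W[g][:,:2].astype(np.float32)),W[g].mean(0),g.sum())
p=cv2.imread('pics/scene0.png'); q=cv2.imread('pics/top0.png')
cv2.imwrite('pics/both.png',np.vstack([cv2.resize(p[150:400,100:580],(800,417))[:300],cv2.resize(q[150:380,100:540],(574,300))[:, :].copy() if 0 else cv2.copyMakeBorder(cv2.resize(q[150:380,100:540],(574,300)),0,0,0,226,0)]))
E
```

```text
scene rim ((616.6526489257812, -83.86128997802734), (241.22683715820312, 118.57722473144531), 86.64804077148438) [632.58957202 -69.71643265  49.595902  ]
-170 40.7 | -150 41.3 | -125 41.4 | -100 41.7 | -80 42.0 | -50 33.6 | -20 33.6 | 0 33.8 | 
gauge ((566.22265625, 307.0331115722656), (20.858020782470703, 75.18244934082031), 9.116795539855957) [568.42539736 307.23435958  14.65337802] 384
top rim ((616.740234375, -84.43391418457031), (239.88848876953125, 116.70323181152344), 86.66200256347656) [614.90932638 -86.25254592  50.70068406]
-170 41.8 | -150 42.2 | -125 42.8 | -100 42.7 | -80 43.0 | -50 34.3 | -20 34.9 | 0 34.6 | 
gauge ((565.4144897460938, 306.63299560546875), (18.200620651245117, 76.7489242553711), 8.539253234863281) [564.97249698 305.40009625  16.36041374] 240
```

View pics/both.png

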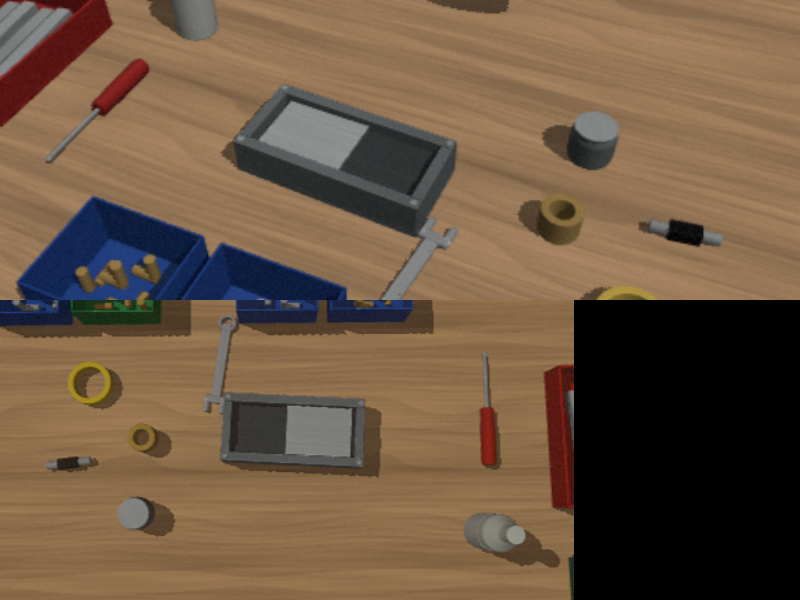

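Call:
step_arm:
  plan: "49.4 -13.6 0 -60.8 0; 49.4 -13.6 0 -60.8 0; 49.4 -13.6 0 -60.8 0; 49.4 -13.6 0 -60.8 0; 49.4 -13.6 0 -60.8 0; 49.4 -13.6 0 -60.8 0; 49.4 -13.6 0 -60.8 0; 49.4 -13.6 5 -60.8 0; 49.4 -13.6 10 -60.8 0; 49.4 -13.6 14 -60.8 0"
  grip_force: 40

```text
time_s: 2.0
eef_pos: [583.6, -161.4, 147.5]
ee_rot: [0.002, 0.727, 0.687, 0.001]
force: [0.1, -0.2, -0.6]
grip_width: -0.001
```

Call:
step_arm:
  plan: "0 0 0 0 0; 0 0 0 0 0; 0 0 0 0 0"

```text
time_s: 2.3
eef_pos: [581.5, -164.2, 149.0]
ee_rot: [0.001, 0.728, 0.686, 0.0]
force: [-0.0, -0.7, -0.1]
grip_width: 0.006
```

Call:
step_arm:
  plan: "3.2 3.05 3 0 0; 3.2 3.05 6 0 0; 3.2 3.05 9 0 0; 3.2 3.05 9.6 0 0; 3.2 3.05 10 0 0; 3.2 3.05 10 0 0; 3.2 3.05 10 0 0"

```text
time_s: 3.0
eef_pos: [614.4, -133.7, 49.2]
ee_rot: [0.001, 0.727, 0.686, 0.001]
force: [-0.3, -0.4, -0.6]
grip_width: 0.001
```

Call:
step_arm:
  plan: "0 0 0.2 0 0; 0 0 0.35 0 0; 0 0 0.45 0 0; 0 0 0.55 0 0; 0 0 0.6 0 0; 0 0 0.6 0 0; 0 0 0.6 0 0"

```text
time_s: 3.7
eef_pos: [613.8, -133.0, 41.5]
ee_rot: [0.0, 0.727, 0.686, 0.0]
force: [-1.0, 0.3, 3.3]
grip_width: -0.004
```

Call:
step_arm:
  plan: "0 0 0.02 0 0; 0 0 0.03 0 0; 0 0 0.03 0 0; 0 0 0.03 0 0"

```text
time_s: 4.1
eef_pos: [613.8, -133.0, 41.4]
ee_rot: [0.0, 0.727, 0.686, 0.0]
force: [-1.4, 0.2, 5.2]
grip_width: -0.0
```

Call:
step_arm:
  plan: "0 0 0.04 0 0; 0 0 0.08 0 0; 0 0 0.12 0 0; 0 0 0.12 0 0; 0 0 0.12 0 0; 0 0 0.12 0 0"

```text
time_s: 4.7
eef_pos: [613.9, -133.0, 41.0]
ee_rot: [0.0, 0.727, 0.686, 0.0]
force: [-3.5, 1.6, 11.6]
grip_width: 0.003
```

Call:
step_arm:
  plan: "0 0 0.06 0 0; 0.1 0 0.06 0 0; 0.3 0 0.06 0 0; 0.5 0 0.06 0 0; 0.7 0 0.06 0 0; 0.9 0 0.06 0 0; 1.0 0 0.06 0 0; 1.0 0 0.06 0 0"

```text
time_s: 5.5
eef_pos: [614.5, -124.9, 41.0]
ee_rot: [0.002, 0.727, 0.686, -0.001]
force: [-6.9, -6.7, 14.1]
grip_width: -0.005
```

Call:
step_arm:
  plan: "0.1 -0.03 0.01 0 0; 0.3 -0.06 0.02 0 0; 0.5 -0.06 0.02 0 0; 0.7 -0.06 0.02 0 0; 0.9 -0.06 0.02 0 0; 1.1 -0.06 0.02 0 0; 1.3 -0.06 0.02 0 0; 1.5 -0.06 0.02 0 0; 1.5 -0.06 0.02 0 0"

```text
time_s: 6.4
eef_pos: [615.3, -109.9, 41.1]
ee_rot: [0.002, 0.727, 0.686, -0.0]
force: [-4.5, -6.8, 14.8]
grip_width: 0.003
```

Call:
step_arm:
  plan: "0.2 -0.02 0 0 0; 0.4 -0.04 0 0 0; 0.6 -0.04 0 0 0; 0.8 -0.04 0 0 0; 1.0 -0.04 0 0 0; 1.2 -0.04 0 0 0; 1.4 -0.04 0 0 0; 1.6 -0.04 0 0 0; 1.8 -0.04 0 0 0; 2.0 -0.04 0 0 0"

```text
time_s: 7.4
eef_pos: [616.4, -90.2, 41.4]
ee_rot: [0.003, 0.727, 0.686, -0.0]
force: [-3.9, -7.7, 16.2]
grip_width: 0.002
```

Call:
step_arm:
  plan: "0.2 -0.02 -0.01 0 0; 0.4 -0.04 -0.02 0 0; 0.6 -0.04 -0.03 0 0; 0.8 -0.04 -0.03 0 0; 1.0 -0.04 -0.03 0 0; 1.2 -0.04 -0.04 0 0; 1.4 -0.04 -0.04 0 0; 1.6 -0.04 -0.04 0 0; 1.8 -0.04 -0.05 0 0; 2.0 -0.04 -0.05 0 0"

```text
time_s: 8.4
eef_pos: [617.5, -70.1, 41.7]
ee_rot: [0.003, 0.727, 0.686, 0.0]
force: [-2.5, -7.3, 13.7]
grip_width: -0.001
```

Call:
step_arm:
  plan: "0.2 -0.02 0 0 0; 0.4 -0.02 0 0 0; 0.6 -0.02 0 0 0; 0.8 -0.02 0 0 0; 1.0 -0.02 -0.01 0 0; 1.2 -0.02 -0.01 0 0; 1.4 -0.02 -0.01 0 0; 1.6 -0.02 -0.02 0 0; 1.8 -0.02 -0.02 0 0; 2.0 -0.02 -0.02 0 0"

```text
time_s: 9.4
eef_pos: [618.6, -50.1, 41.9]
ee_rot: [0.003, 0.727, 0.686, 0.0]
force: [-0.9, -7.9, 13.6]
grip_width: -0.003
```

Call:
step_arm:
  plan: "0.2 0 0 0 0; 0.4 0 0 0 0; 0.6 0 0 0 0; 0.8 0 0 0 0; 1.0 0 0 0 0; 1.2 0 0 0 0; 1.4 0 -0.01 0 0; 1.5 0 -0.01 0 0; 1.6 0 -0.01 0 0; 1.7 0 -0.01 0 0"

```text
time_s: 10.4
eef_pos: [619.7, -33.4, 42.0]
ee_rot: [0.003, 0.727, 0.686, 0.0]
force: [-0.5, -9.7, 12.9]
grip_width: 0.001
```

Call:
step_arm:
  plan: "0.1 0 0 0 0; 0.2 0 0 0 0; 0.2 0 0 0 0"

```text
time_s: 10.7
eef_pos: [619.9, -31.3, 42.0]
ee_rot: [0.003, 0.727, 0.686, 0.001]
force: [0.0, -9.1, 13.0]
grip_width: 0.003
```

Call:
step_arm:
  plan: "0 0 -3 0 0; 0 0 -6 0 0; 5 -1 -7 -2 60; 10 -2 -7 -4 60; 15 -3 -7 -8 60; 20 -4 -7 -12.2 60; 25 -5.4 -7 -12.2 60; 30 -6.4 -7 -12.2 60; 33.4 -7.4 -7 -12.2 60; 33.4 -7.4 -7 -12.2 60"

```text
time_s: 11.7
eef_pos: [561.6, 313.5, 109.3]
ee_rot: [-0.0, 0.648, 0.762, 0.0]
force: [-0.7, -0.9, 1.2]
grip_width: 0.6
```

```bash
python3 - <<'E'
from h import *
s=readout.sense(); print(s['time_s'],s['eef_pos'],s['ee_rot'],s['force'])
p,d=cams.capture('top'); W=cloud('top',d); cv2.imwrite('pics/a.png',cv2.resize(p[150:350,80:440,::-1],(720,400)))
c,s_=np.array([616.7,-84.1]),np.radians(-3.35)
for b in (-90,-70,-50,-30,-12,0,5,15,50,90,100):
    q=c+b*np.array([.0585,.998]); k=(np.hypot(W[...,0]-q[0],W[...,1]-q[1])<6)&(d>0); print(b,np.round(np.median(W[k][:,2]),1),np.round(p[k].mean(0)))
E
```

```text
11.7 [561.57115598 313.48163487 109.26578449] [-4.63887396e-04  6.48067828e-01  7.61582456e-01  1.93021175e-04] [-0.68376853 -0.87528048  1.18485199]
-90 12.2 [42. 34. 30.]
-70 10.8 [41. 34. 29.]
-50 12.2 [41. 34. 30.]
-30 11.3 [38. 32. 28.]
-12 11.7 [40. 35. 31.]
0 42.2 [133. 133. 131.]
5 42.5 [132. 132. 130.]
15 42.9 [132. 132. 130.]
50 43.4 [133. 133. 130.]
90 44.0 [134. 135. 132.]
100 43.6 [116. 115. 112.]
```

View pics/a.png

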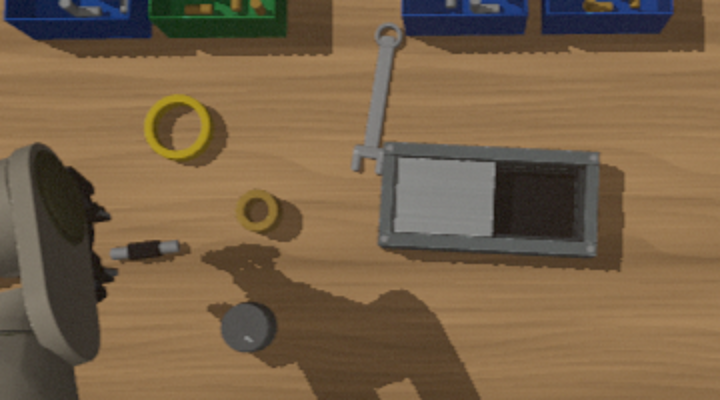

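Call:
step_arm:
  plan: "-0.7 0.3 2 0 60; -0.7 0.3 4 0 60; -0.7 0.3 6 0 60; -0.7 0.3 7.5 0 60; -0.7 0.3 7.5 0 60; -0.7 0.3 7.5 0 60"

```text
time_s: 12.35
eef_pos: [568.0, 301.8, 35.3]
ee_rot: [0.0, 0.65, 0.76, 0.0]
force: [0.2, -0.4, -0.1]
grip_width: 0.601
```

```bash
python3 - <<'E'
from h import *
p,d=cams.capture('scene'); W=cloud('scene',d); cv2.imwrite('pics/b.png',cv2.resize(p[200:340,410:600,::-1],(760,560)))
s=readout.sense(); print(s['eef_pos'],s['ee_rot'],s['force'])
for r in spotter.regions_of('scene','gauge_center')[:1]:
    w=W[r['pixels']&(d>0)]; w=w[w[:,2]>5]; print(r['conf'],r['extent'],w.mean(0),cv2.minAreaRect(w[:,:2].astype(np.float32)))
E
```

```text
[568.26068421 302.10413616  35.83206254] [4.44193852e-04 6.50329181e-01 7.59652093e-01 6.76133729e-04] [-0.05496286  0.3725556  -0.40927596]
0.69 [512.0, 288.1, 44.3, 18.6] [569.58992083 303.7924432   13.40500757] ((568.039794921875, 306.4289245605469), (45.29582595825195, 67.00405883789062), 37.13597106933594)
```

View pics/b.png

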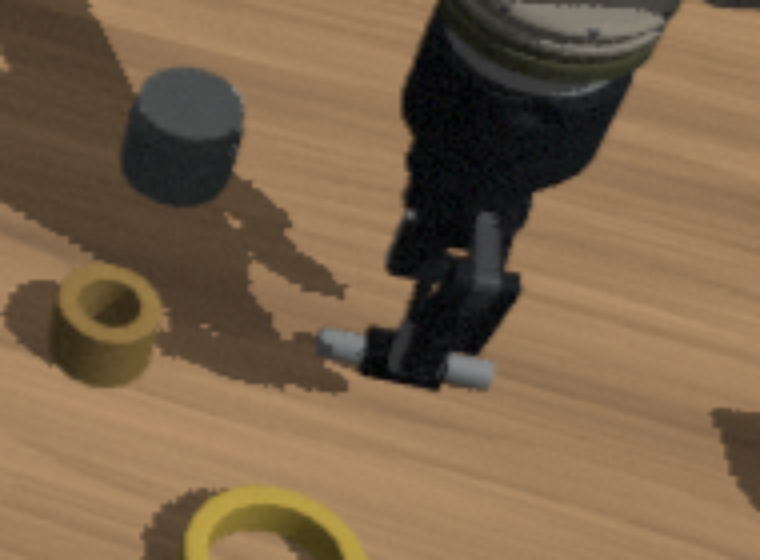

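Call:
step_arm:
  plan: "0.5 -0.1 1 0 60; 0.5 -0.1 2 0 60; 0.5 -0.1 2.8 0 60; 0.5 -0.1 3.1 0 60; 0.5 -0.1 3.1 0 0; 0.5 -0.1 3.1 0 0; 0.5 -0.1 3.1 0 0; 0.5 -0.1 3.1 0 0; 0.5 -0.1 3.1 0 0; 0.5 -0.1 3.1 0 0"
  grip_force: 40

```text
time_s: 13.45
eef_pos: [566.1, 307.1, 4.3]
ee_rot: [0.0, 0.65, 0.76, 0.0]
force: [-0.9, 0.4, 2.3]
grip_width: 0.198
```

Call:
step_arm:
  plan: "0 0 -2 0 0; 0 0 -5 0 0; 0 0 -8 0 0; -4 0 -10.5 0 0; -9 -0.4 -10.5 3 0; -14 -0.7 -10.5 6 0; -19 -0.9 -10.5 9 0; -24 -1.1 -10.5 12.3 0; -29 -1.4 -10.5 12.3 0; -34 -1.6 -10.5 12.3 0"

```text
time_s: 14.45
eef_pos: [602.1, -32.9, 108.6]
ee_rot: [-0.0, 0.728, 0.686, -0.0]
force: [1.1, 0.7, -1.4]
grip_width: 0.199
```

Call:
step_arm:
  plan: "-3 -0.1 0 0 0; -6 -0.1 0 0 0; -8 -0.1 0 0 0; -9 -0.1 0 0 0; -9 -0.1 0 0 0; -9 -0.1 0 0 0"

```text
time_s: 15.05
eef_pos: [596.1, -119.8, 108.6]
ee_rot: [-0.0, 0.728, 0.686, 0.0]
force: [0.4, 0.3, -0.7]
grip_width: 0.196
```

Call:
step_arm:
  plan: "-1.5 1.85 0 0 0; -1.5 1.85 1 0 0; -1.5 1.85 2.5 0 0; -1.5 1.85 4 0 0; -1.5 1.85 4.5 0 0; -1.5 1.85 4.5 0 0"

```text
time_s: 15.65
eef_pos: [613.0, -136.2, 62.6]
ee_rot: [-0.001, 0.728, 0.686, -0.0]
force: [-0.6, 0.3, -0.4]
grip_width: 0.197
```

```bash
python3 - <<'E'
from h import *
p,d=cams.capture('scene'); cv2.imwrite('pics/c.png',cv2.resize(p[160:310,220:400,::-1],(720,600)))
s=readout.sense(); print(s['eef_pos'],s['ee_rot'],s['force'])
E
```

```text
[ 613.51224635 -136.45508895   63.51351441] [-3.39759169e-04  7.27769291e-01  6.85821934e-01 -1.38714154e-04] [-0.56955206 -0.8182347  -1.57213968]
```

View pics/c.png

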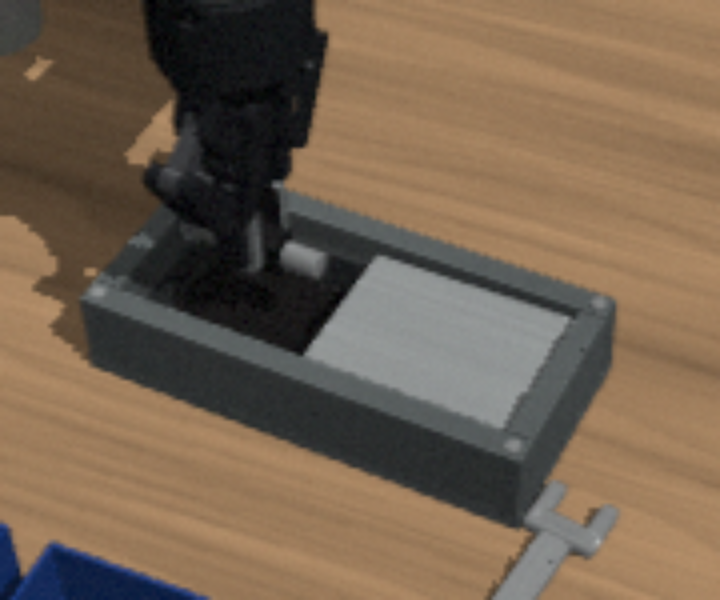

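Call:
step_arm:
  plan: "0 0 1.5 0 0; 0 0 3 0 0; 0 0 4 0 0; 0 0 4.5 0 0; 0 0 4.6 0 0; 0 0 4.7 0 0; 0 0 4.7 0 0; 0 0 4.7 0 0"

```text
time_s: 16.5
eef_pos: [613.9, -136.9, 17.3]
ee_rot: [0.0, 0.728, 0.686, 0.0]
force: [0.3, 0.5, -1.5]
grip_width: 0.197
```

Call:
step_arm:
  plan: "0 0 0.1 0 0; 0 0 0.2 0 0; 0 0 0.2 0 0; 0 0 0.2 0 38; 0 0 0.2 0 38; 0 0 0.2 0 38; 0 0 0.2 0 38; 0 0 -1 0 38; 0 0 -3 0 38; 0 0 -6 0 38"

```text
time_s: 17.5
eef_pos: [613.1, -136.5, 77.2]
ee_rot: [-0.001, 0.728, 0.686, -0.0]
force: [-0.1, -0.3, 0.4]
grip_width: 0.378
```

Call:
step_arm:
  plan: "2 0 -3 0 0; 6 0 -3 0 0; 10 0 -3 0 0; 14 0 -2 0 0; 14 0 -2 0 0; 14 0 -2 0 0; 14 0 -2 0 0"

```text
time_s: 18.2
eef_pos: [622.3, 2.0, 97.5]
ee_rot: [0.0, 0.728, 0.685, 0.0]
force: [0.5, -0.9, 0.3]
grip_width: 0.0
```

```bash
python3 - <<'E'
from h import *
p,d=cams.capture('top'); W=cloud('top',d); cv2.imwrite('pics/d.png',cv2.resize(p[200:310,240:420,::-1],(720,440)))
s=readout.sense(); print(s['time_s'],s['eef_pos'],s['force'])
for r in spotter.regions_of('top','gauge_center')[:2]:
    w=W[r['pixels']&(d>0)]; print(r['conf'],r['extent'],w.mean(0) if len(w) else 0)
E
```

```text
18.25 [622.2836796    1.72320358  97.39519435] [ 0.01314399 -1.17735296 -0.31556252]
0.61 [171.1, 213.2, 34.9, 38.7] [704.45665882 268.86413911  17.68832989]
0.48 [344.1, 250.8, 32.5, 13.3] [ 614.76986061 -133.73923963   25.42119273]
```

View pics/d.png

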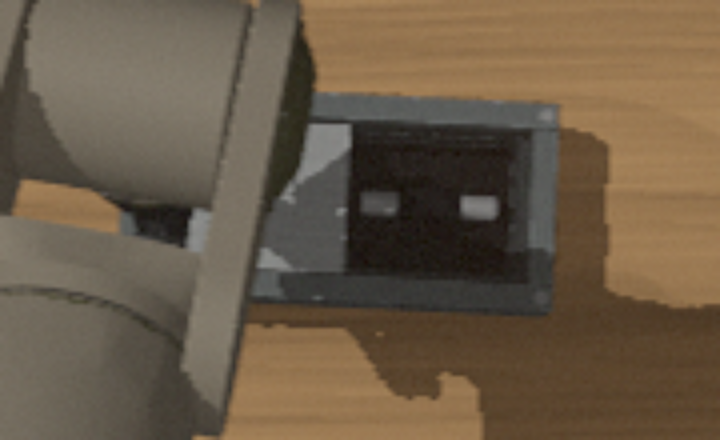

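Call:
step_arm:
  plan: "-3.1 -0.05 1 0 0; -3.1 -0.05 3 0 0; -3.1 -0.05 4.5 0 0; -3.1 -0.05 5 0 0; -3.1 -0.05 5.2 0 0; -3.1 -0.05 5.2 0 0; -3.1 -0.05 5.2 0 0"

```text
time_s: 19.0
eef_pos: [620.1, -27.8, 45.6]
ee_rot: [0.001, 0.728, 0.686, 0.0]
force: [-0.3, 0.5, -0.1]
grip_width: 0.001
```

Call:
step_arm:
  plan: "0 0 0.1 0 0; 0 0 0.2 0 0; 0 0 0.27 0 0; 0 0 0.34 0 0; 0 0 0.4 0 0; 0 0 0.4 0 0; 0 0 0.4 0 0"

```text
time_s: 19.7
eef_pos: [620.1, -27.9, 42.1]
ee_rot: [0.0, 0.728, 0.686, 0.0]
force: [-2.8, 1.7, 10.7]
grip_width: -0.001
```

Call:
step_arm:
  plan: "0 -0.05 0.07 0 0; -0.1 -0.05 0.07 0 0; -0.3 -0.05 0.07 0 0; -0.5 -0.05 0.07 0 0; -0.7 -0.05 0.07 0 0; -0.9 -0.05 0.08 0 0; -1.1 -0.05 0.08 0 0; -1.3 -0.05 0.08 0 0; -1.5 -0.05 0.08 0 0"

```text
time_s: 20.6
eef_pos: [619.2, -41.6, 41.8]
ee_rot: [0.0, 0.728, 0.686, 0.002]
force: [-1.0, 8.2, 13.0]
grip_width: 0.0
```

Call:
step_arm:
  plan: "-0.2 0 0.01 0 0; -0.4 0 0.02 0 0; -0.6 0 0.03 0 0; -0.8 0 0.03 0 0; -1.0 0 0.03 0 0; -1.2 0 0.04 0 0; -1.4 0 0.04 0 0; -1.6 0 0.04 0 0; -1.8 0 0.05 0 0; -2.0 0 0.05 0 0"

```text
time_s: 21.6
eef_pos: [618.0, -61.6, 41.5]
ee_rot: [0.0, 0.728, 0.686, 0.001]
force: [-3.4, 7.9, 14.7]
grip_width: 0.003
```

Call:
step_arm:
  plan: "-0.2 -0.02 0 0 0; -0.4 -0.04 0 0 0; -0.6 -0.04 0 0 0; -0.8 -0.04 0.01 0 0; -1.0 -0.04 0.01 0 0; -1.2 -0.04 0.01 0 0; -1.4 -0.04 0.02 0 0; -1.6 -0.04 0.02 0 0; -1.8 -0.04 0.02 0 0; -2.0 -0.04 0.02 0 0"

```text
time_s: 22.6
eef_pos: [616.7, -81.6, 41.3]
ee_rot: [0.001, 0.728, 0.686, 0.002]
force: [-0.3, 7.7, 12.7]
grip_width: 0.002
```

Call:
step_arm:
  plan: "-0.2 -0.02 0 0 0; -0.4 -0.04 0 0 0; -0.6 -0.04 0 0 0; -0.8 -0.04 0.01 0 0; -1.0 -0.04 0.01 0 0; -1.2 -0.04 0.01 0 0; -1.4 -0.04 0.02 0 0; -1.6 -0.04 0.02 0 0; -1.8 -0.04 0.02 0 0; -2.0 -0.04 0.02 0 0"

```text
time_s: 23.6
eef_pos: [615.4, -101.7, 41.1]
ee_rot: [0.001, 0.728, 0.686, 0.002]
force: [1.4, 7.9, 11.3]
grip_width: 0.0
```

Call:
step_arm:
  plan: "0 0.02 0.05 0 0; -0.2 0.02 0.06 0 0; -0.4 0.02 0.06 0 0; -0.6 0.02 0.07 0 0; -0.8 0.02 0.07 0 0; -1.0 0.02 0.08 0 0; -1.2 0.02 0.08 0 0; -1.4 0.02 0.08 0 0; -1.6 0.02 0.08 0 0; -1.8 0.02 0.08 0 0"

```text
time_s: 24.6
eef_pos: [614.4, -119.7, 40.6]
ee_rot: [0.001, 0.728, 0.686, 0.002]
force: [0.5, 8.4, 14.9]
grip_width: 0.001
```

Call:
step_arm:
  plan: "-0.2 0 0 0 0; -0.4 0 0.01 0 0; -0.6 0 0.01 0 0; -0.8 0 0.01 0 0; -0.9 0 0.01 0 0; -1.0 0 0.01 0 0; -1.1 0 0.01 0 0; -1.2 0 0.01 0 0"

```text
time_s: 25.4
eef_pos: [613.8, -131.1, 40.4]
ee_rot: [0.001, 0.728, 0.686, 0.002]
force: [0.6, 9.8, 13.9]
grip_width: -0.001
```

Call:
step_arm:
  plan: "-0.1 0 0 0 0; -0.2 0 0 0 0; -0.3 0 0 0 0; -0.4 0 0 0 0; -0.4 0 0 0 0"

```text
time_s: 25.9
eef_pos: [613.5, -135.3, 40.3]
ee_rot: [0.001, 0.728, 0.686, 0.002]
force: [-0.3, 9.0, 14.2]
grip_width: 0.003
```

Call:
step_arm:
  plan: "-0.4 0 -2 0 0; -0.4 0 -6 0 0; -0.4 0 -10 0 0; -0.4 -5 -12 0 0; -0.4 -10 -14 0 0; -0.4 -15 -14 0 0; -0.4 -20 -14 0 0; -0.4 -20 -14 0 0"

```text
time_s: 26.7
eef_pos: [408.1, -127.5, 177.8]
ee_rot: [-0.001, 0.728, 0.685, -0.0]
force: [1.2, -1.3, -0.1]
grip_width: 0.001
```

```bash
python3 - <<'E'
from h import *
s=readout.sense(); print(s['time_s'],s['eef_pos'],s['force'])
a=np.load('top0.npz'); 
for n in('scene','top'):
    p,d=cams.capture(n); W=cloud(n,d); a=np.load(n+'0.npz')
    if n=='scene': cv2.imwrite('pics/e.png',cv2.resize(p[160:310,220:400,::-1],(720,600)))
    for nm,W_,d_,p_ in(('before',a['W'],a['d'],a['p']),('now',W,d,p)):
        m=(abs(W_[...,0]-614)<25)&(abs(W_[...,1]+84)<100)&(d_>0)&(W_[...,2]>38)&(p_.mean(2)>90)
        print(n,nm,np.percentile(W_[m][:,1],[1,50,99]),m.sum())
    for t in('tin','bush','oil','driver','spanner','tape'):
        for r in spotter.regions_of(n,t)[:1]:
            w=W[r['pixels']&(d>0)]; print(t,round(r['conf'],2),np.round(np.median(w,0)))
E
```

```text
26.7 [ 408.06912285 -127.45613528  177.8334846 ] [ 1.20451872 -1.30334852 -0.09102432]
scene before [-181.53203099 -125.97344197  -73.3034024 ] 953
scene now [-182.53937524 -129.23905781  -78.70767215] 898
tin 0.71 [493. 185.  41.]
bush 0.91 [617. 176.  27.]
oil 0.58 [ 458. -394.   82.]
driver 0.84 [ 623. -420.   17.]
spanner 0.97 [748.  42.   7.]
tape 0.95 [712. 271.  20.]
top before [-183.01944716 -127.73926867  -74.2382227 ] 1102
top now [-183.02066338 -131.84524335  -80.83793437] 1036
tin 0.97 [478. 178.  50.]
bush 0.62 [606. 178.  34.]
oil 0.76 [ 445. -393.  113.]
driver 0.85 [ 614. -423.   23.]
spanner 0.72 [738.  41.   8.]
tape 0.67 [703. 273.  21.]
```

View pics/e.png

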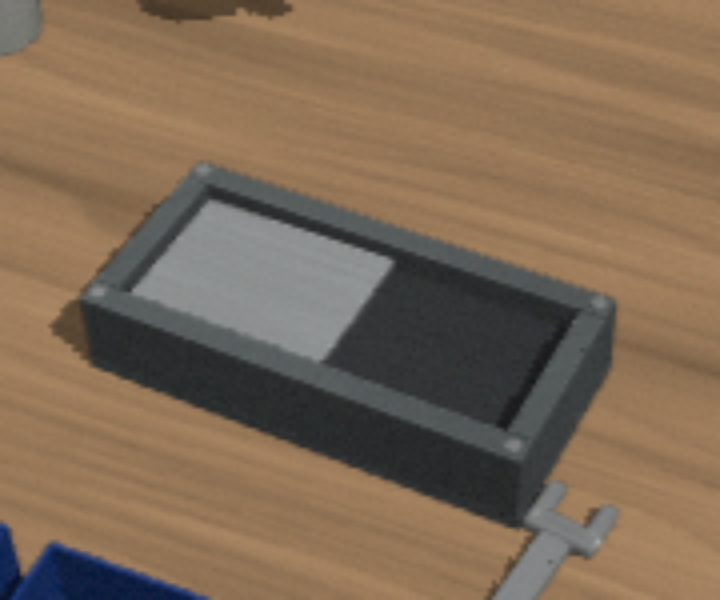

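```bash
python3 -c "
from rig import workorder; print(workorder.finish_job())"
```

```text
the job is handed in; nothing more can be done
None
```

I slid the cover open, laid the gauge in the pocket, slid the cover shut, backed the arm off and handed the job in at about 27 s. No verdict was reported.

- **Cover:** I dragged it to its stop both ways. The pressing force read about 11 to 16 N, with 7 to 10 N of drag. The largest total I read was about 18 N, but forces were read only at the end of each move call. The last images put its open-side edge at y ≈ −79 to −81 mm; fully shut would be about −79 mm. It is about 5 mm further shut than where it started.
- **Gauge:** The picture taken after release showed it lying flat near the middle of the pocket. The detector's best match there was wrong (it picked the tape), and the match at the pocket had only 0.48 confidence. I therefore relied on the picture. The gauge can't be seen now that the cover is shut.
- **Other things on the bench:** The tin, bush, oil bottle, spanner and tape were within a few mm of where they started. The driver read about 10 mm off in the scene camera, but only 2 mm off in the top camera. The arm never went near it, so that is probably measuring noise.

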